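Park the long column upright in its storage cup

ROBOT

A 7-joint arm with a two-finger parallel gripper is mounted at the origin on a cart in front of the work surface, level with it; the furniture and walls round the work are solid. World frame = base frame: x ahead of the robot, y to its left, z up, the work surface at z = 0. Lengths are in m, angles in rad, forces in N, time in s.
With the tool pointing down it reaches from about 0.425 to 0.875 m from the base axis. Payload 4.7 kg.
Tool frame: the origin (TCP) lies midway between the tips of the shut fingers; the grasp point (between the pads) lies 19 mm behind it; z points along the fingers, y is the direction in which the jaws open and shut (so a half turn about z gives the same grasp; the last joint's range is limited). The gripper opens to 87 mm and grips with 3 to 60 N. Pads are 19 mm wide; open, the fingers measure 117 mm over their backs; the gripper's body (75 mm by 190 mm) begins 51 mm behind the grasp point.
Start: joints at [1.209, 0.321, -0.07, 1.45, 0.023, 1.371, -0.057], TCP at [0.239, -0.605, 0.223] pointing down, gripper open.
Joint ranges: [-2.86, 2.86], [-0.3, 2.09], [-1.38, 1.24], [0.06, 2.45], [-1.56, 4.7], [0.09, 2.05], [-2.69, 2.69]. Speed limits (rad/s): [2.57, 2.57, 3.14, 3.14, 3.14, 3.14, 3.14].

INTERFACE

Orientations are given as a rotation vector (axis times angle).
In Python, from bench import * gives the robot as it stands. The module is installed in compiled form; this text tells all that it offers.
- The arm moves only by the tool play_rows, never from a script. Its argument "series" is one flat list of numbers, 7 for each row, row after row: the opening in per cent of the stroke, from 0 (shut) to 100 (fully open), then the shift along the tool's x, y, z in m, then the turn, a rotation vector about the tool's x, y, z in degrees. In form: [fingers, tx, ty, tz, rx, ry, rz, fingers, tx, ty, tz, rx, ry, rz, ...]. A call has 1 to 10 rows; each row is the pose to reach, as a shift and turn from the pose commanded when the call began, along the tool's axes at that moment; what a row does not reach only later rows make up. A row lasts 1/12 s, in which the tool goes at most 41.7 mm and 7.16 degrees, less where a joint would pass 70% of its speed; a pose out of reach is approached as far as the arm can. A call with a gripper value outside its range is refused whole. The fingers move at their own pace and stop on an object; "force" is the grip in N (left out, the last holds). Time passes only in rows, so rows that repeat a pose let the fingers close. It gives the time, the measured TCP pose, the force and the opening at its end, in the units of the state.
- get_state(): the state, without advancing time (a new reading comes with each control period).
- get_image(name): name is "side" or "top"; returns a dict with "frame" (400x640x3 uint8, red, green, blue), "fx", "fy", "cx", "cy" (pixels), "D" ([k1, k2, p1, p2, k3] as OpenCV has them; the pictures are not rectified), "R" (3x3) and "t" (3): a world point X has camera coordinates R X + t. Camera axes: x right, y down, z forward; pixel columns grow to the right and rows downward; lengths in m; the calibration is good to about 2 mm. A picture is of the moment at which its call begins. There is no depth.
- close_job(): hands the job in, once; it reports no verdict.
The state is a dict: "time": time; "joint_positions": joint angles; "qd": joint speeds; "joint_torque": joint torques, N m; "position": TCP position; "tool_rot": TCP orientation; "ft_force": force on the tool from outside, world axes, zero at the start; "torque": the same for the moment, N m; "grip_width": opening from 0.0 (shut) to 1.0 (fully open).
Only numpy, scipy, OpenCV 4.12 (cv2) and the standard library are available. Lean on these libraries where they do the work, as an engineer would, in place of code of your own. Each camera call takes 0.05 s, during which the arm holds its last target.

TASK

Two steel chromatography columns lie draining in sloping rests on the bench. Take the longer one and stand it upright in the dark grey storage cup with its lower end down, lowering it nearly to the bottom of the cup before you let go. Leave the short column in its rest and do not push the beaker about.

Things in the scene. Friction and masses are not known exactly. Their poses are not given: they have to be found in the camera images.
- long_column_center (a point): Middle of the long column: a straight steel tube with end fittings, 178 mm long over all, 12 to 14 mm thick, 0.15 kg, loose. It lies in one of two equal sloping rests (either one), 30 degrees off upright (60 degrees above the horizontal), its upper end farther from the robot. Only its position matters; its axes are not lined up with the tube.
- long_column_grip (a point): Point on the long column's axis 36 mm below its upper end (142 mm from its lower end), a good place to grip it: in the rest it is about 155 mm above the bench, clear of the rest, with 60 mm free on either side. Gripped here it stays well above the cup's rim when it stands in the cup. Position only.
- long_column_foot (a point): Lower end of the long column, on its axis; this end goes to the bottom of the cup. Position only.
- long_column_top (a point): Upper end of the long column, on its axis. Position only. From foot to top is 178 mm; the line between them is the column's axis, and its horizontal direction is the way the column slopes (roughly away from the robot).
- short_column_center (a point): Middle of the short column: the same kind of steel tube but 128 mm long, loose, in the other rest, its upper end about 145 mm above the bench. It stays there.
- rest_a: One of two equal fixed aluminium rests with white V-shaped saddles, base 96 x 60 mm, highest part about 130 mm. Origin: centre of the base's underside. Its x axis is the horizontal direction of the slope (upwards), z up. The column slides or lifts out freely upwards; nothing holds it but its weight.
- rest_b: The other rest, same shape and axes.
- cup_mouth (a point): Centre of the mouth of the storage cup: a dark grey round upright cup, outside 44 to 48 mm across, on a round aluminium foot 92 mm across, fixed to the bench. The rim is 93 mm above the bench; the bore is at least 32 mm wide and 75 mm deep. z up.
- cup_floor (a point): Centre of the flat inner floor of the cup, 18 mm above the bench, 75 mm straight below the mouth. A column standing here may lean up to about 15 degrees against the rim.
- beaker_center (a point): Middle of an empty glass beaker, 54 mm across, 69 mm tall, a loose bystander 34 mm above the bench. Not the cup.
Not all that is in view belongs to the job. What is shaped like the part that bears cup_mouth but orange is not meant.

How it is judged:
By the outcome, as a careful person would: the job done as asked, in the order asked, and still so for the second after the job is handed in, with the robot touching nothing.
It also fails if it takes over 42 s, if anything falls off the work surface, if the arm or the gripper's body presses on something with over 40 N, if the wrist force passes 120 N, or if a joint passes its speed limit or range.

## Working session

There is one attempt and no reset: what is moved stays moved. The work goes in short steps, Python scripts to look and compute and a tool call to move; the robot and the scene stay as the last step left them, time stands still between calls to the robot, and variables do not carry over. Pictures are saved under pics/ and viewed, and the job is handed in when it is done.

Besides the shell and the picture viewer there is one more tool, called after ">>>" as name(argument=value, ...) on one line, values as JSON. play_rows: Moves the arm, as the interface text tells. Its arguments: {"type":"object","properties":{"series":{"type":"array"},"force":{"type":"number"}},"required":["series"]}

```bash
mkdir -p pics; cat > h.py <<'E'
from bench import *
import numpy as np, cv2
from scipy.spatial.transform import Rotation as Ro
def K(im): return np.array([[im['fx'],0,im['cx']],[0,im['fy'],im['cy']],[0,0,1.]])
def ray(im,px):
    u=cv2.undistortPoints(np.array([[px]],float),K(im),np.array(im['D'],float))[0,0]
    R=np.array(im['R']);t=np.array(im['t'])
    return -R.T@t, (R.T@np.array([u[0],u[1],1]))/np.linalg.norm([u[0],u[1],1])
def onz(im,px,z):
    c,d=ray(im,px); return c+d*(z-c[2])/d[2]
def tri(im1,p1,im2,p2):
    c1,d1=ray(im1,p1);c2,d2=ray(im2,p2)
    s=np.linalg.lstsq(np.c_[d1,-d2],c2-c1,rcond=None)[0]
    a=c1+s[0]*d1;b=c2+s[1]*d2
    return (a+b)/2,np.linalg.norm(a-b)
def proj(im,X):
    r=cv2.Rodrigues(np.array(im['R'],float))[0]
    return cv2.projectPoints(np.array(X,float).reshape(-1,1,3),r,np.array(im['t'],float),K(im),np.array(im['D'],float))[0].reshape(-1,2)
def save(im,name): cv2.imwrite('pics/'+name,im['frame'][:,:,::-1])
E
python3 - <<'E'
from h import *
import pickle
s=get_state();print(s['time'],s['position'],s['tool_rot'],s['grip_width'])
d={}
for n in('side','top'):
    im=get_image(n);d[n]=im;save(im,n+'0.png');print(n,-np.array(im['R']).T@im['t'],np.array(im['R']).round(2).tolist(),im['fx'])
pickle.dump(d,open('im0.pkl','wb'))
E
```

```text
0.0 [ 0.23829007 -0.60414903  0.22144281] [-3.08447107e+00 -5.86511632e-01  6.96350273e-04] 1.0033359656515275
side [ 0.46854494 -0.6601309   0.8320529 ] [[1.0, -0.01, 0.02], [0.01, -0.7, -0.72], [0.02, 0.72, -0.7]] 369.95179987491446
top [0.33312359 0.04957876 1.18068511] [[-0.0, -1.0, 0.0], [-0.99, 0.0, -0.15], [0.15, -0.0, -0.99]] 454.42707626947686
```

View pics/side0.png

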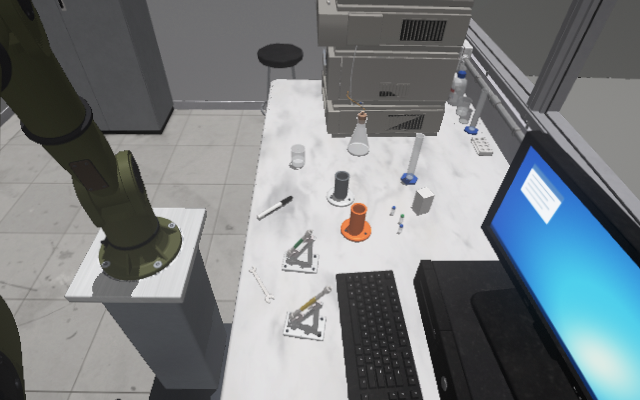

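View pics/top0.png

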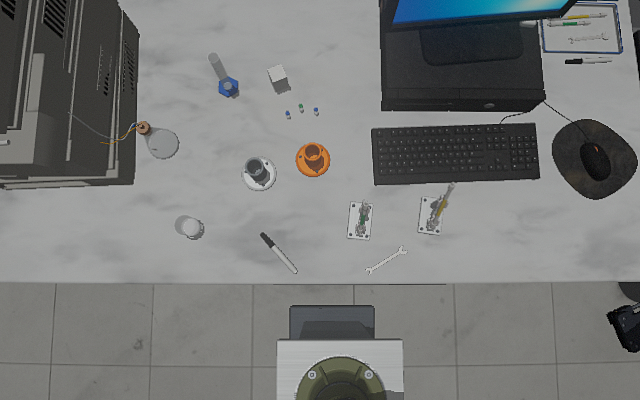

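The top view shows rests at about (360,220) with a green-banded tube, and (432,214) with a yellow-banded tube. The dark grey cup is at (258,172), the orange decoy at (313,158) and the beaker at (190,228). Things that could be taken for the long column, in side-view pixels: the tube in the near rest (315,300), the tube in the far rest (300,243), the graduated cylinder (413,160) and the marker (275,207). Next I check the tubes in close crops.

```bash
python3 - <<'E'
from h import *
import pickle
d=pickle.load(open('im0.pkl','rb'))
a=d['side']['frame'][220:350,250:350];b=d['top']['frame'][170:250,330:470]
cv2.imwrite('pics/c1.png',cv2.resize(a[:,:,::-1],None,fx=4.5,fy=4.5,interpolation=cv2.INTER_CUBIC))
cv2.imwrite('pics/c2.png',cv2.resize(b[:,:,::-1],None,fx=5.7,fy=5.7,interpolation=cv2.INTER_CUBIC))
c=d['side']['frame'][150:250,300:390];e=d['top']['frame'][130:210,220:350]
cv2.imwrite('pics/c3.png',cv2.resize(c[:,:,::-1],None,fx=5,fy=5,interpolation=cv2.INTER_CUBIC))
cv2.imwrite('pics/c4.png',cv2.resize(e[:,:,::-1],None,fx=5,fy=5,interpolation=cv2.INTER_CUBIC))
E
```

```text
(no output)
```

View pics/c1.png

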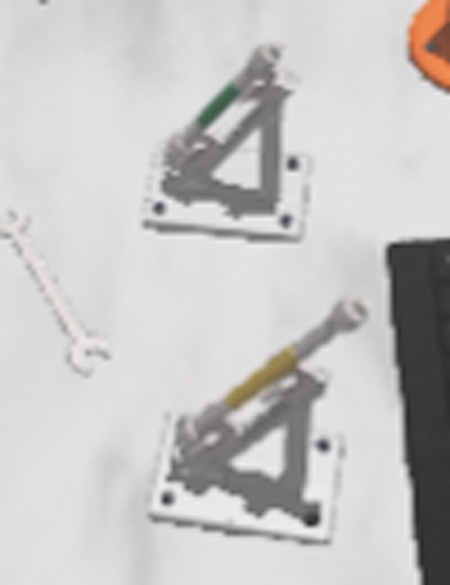

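View pics/c2.png

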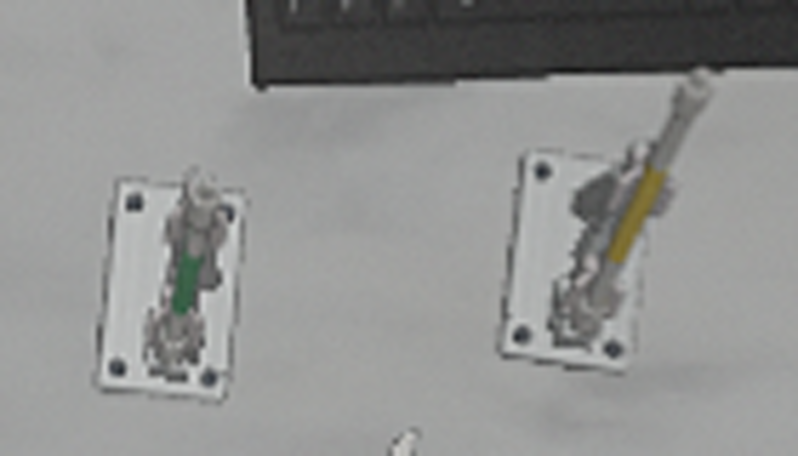

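View pics/c3.png

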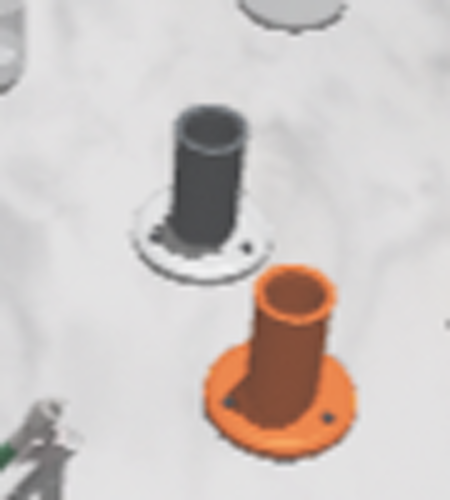

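View pics/c4.png

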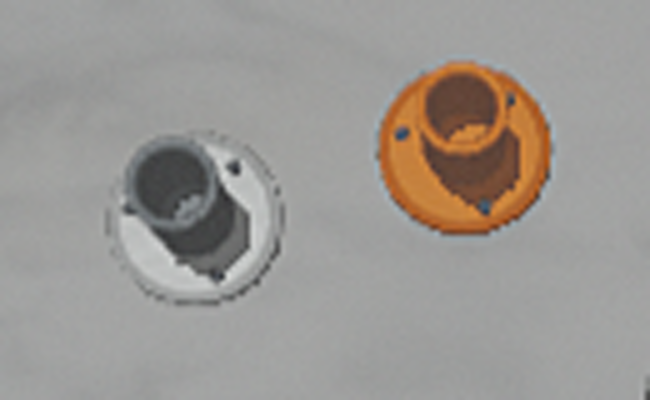

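The yellow-banded tube, side (328,289) and top (453,184), sticks far out past its saddle. The green-banded one ends at its saddle, so yellow is the long column. Next, its axis and the cup.

```bash
cat > m.py <<'E'
from h import *
import pickle
d=pickle.load(open('im0.pkl','rb'));S,T=d['side'],d['top']
def band(im,lo,hi,roi):
    x0,y0,x1,y1=roi
    h=cv2.cvtColor(im['frame'],cv2.COLOR_RGB2HSV)[y0:y1,x0:x1]
    m=cv2.inRange(h,lo,hi); ys,xs=np.nonzero(m); P=np.c_[xs+x0,ys+y0].astype(float)
    c=P.mean(0);u=np.linalg.svd(P-c)[2][0]; t=(P-c)@u
    return c,u,len(P),t.min(),t.max()
def axis(lo,hi,rs,rt):
    a=band(S,lo,hi,rs);b=band(T,lo,hi,rt);print(a,b)
    X,g=tri(S,a[0],T,b[0])
    n=[]
    for im,q in((S,a),(T,b)):
        c,r1=ray(im,q[0]-6*q[1]);c,r2=ray(im,q[0]+6*q[1]);n.append(np.cross(r1,r2))
    v=np.cross(*n);v/=np.linalg.norm(v);v*=np.sign(v[2])
    print('band centre',X,'gap',g,'dir',v,'tilt',np.degrees(np.arccos(v[2])),'az',np.degrees(np.arctan2(v[1],v[0])))
    return X,v
if __name__=='__main__':
    X,v=axis((18,90,60),(32,255,255),(290,280,340,330),(425,170,465,230))
    axis((45,60,30),(85,255,255),(285,225,315,255),(345,190,380,235))
    top,g=tri(S,(250+352/4.5-.4,220+311/4.5-.4),T,(330+700/5.7-.4,170+79/5.7-.4));print('top',top,g)
    w=top-X;print('band->top',np.linalg.norm(w),w/np.linalg.norm(w))
    for nm,a,b in(('mouth',(300+210/5-.4,150+129/5-.4),(220+171/5-.4,130+181/5-.4)),):
        print(nm,tri(S,a,T,b),onz(S,a,.093),onz(T,b,.093))
    # foot disc centre of the cup
    print('disc',onz(S,(300+202/5-.4,150+232/5-.4),.006),onz(T,(220+196/5-.4,130+217/5-.4),.006))
    # rest b base corners (top view, outer corners)
    C=[onz(T,(330+x/5.7-.4,170+y/5.7-.4),.008) for x,y in((524,150),(500,355),(628,373),(656,165))];print('rest corners',np.round(C,3)[:,:2].tolist(),np.mean(C,0))
    e=(C[0]-C[1]+C[3]-C[2]);print('rest yaw',np.degrees(np.arctan2(e[1],e[0])))
E
python3 m.py
```

```text
(array([307.84745763, 303.6440678 ]), array([-0.80611998,  0.59175213]), 59, np.float64(-8.299576452461727), np.float64(8.68925667103233)) (array([441.07017544, 207.03508772]), array([-0.4429044 ,  0.89656885]), 57, np.float64(-8.05873710406702), np.float64(8.943790808187716))
band centre [ 0.47292481 -0.24157462  0.1079566 ] gap 0.002544946970205196 dir [ 0.49382987 -0.0910568   0.86477784] tilt 30.14265271303142 az -10.447365226287351
(array([298., 243.]), array([-0.70710678,  0.70710678]), 23, np.float64(-4.949747468305832), np.float64(4.949747468305832)) (array([362.03125, 219.4375 ]), array([-0.15349882,  0.98814883]), 32, np.float64(-5.368262427753659), np.float64(4.666724700723226))
band centre [ 0.44662708 -0.05387853  0.08473095] gap 0.0013593484624739567 dir [ 0.52808888 -0.02479016  0.84882718] tilt 31.915664702904802 az -2.687671296843048
top [ 0.51479747 -0.24975974  0.18121606] 0.006226417342010488
band->top 0.08477774175343913 [ 0.49391102 -0.09654793  0.86413564]
mouth (array([0.57725534, 0.21032208, 0.08977058]), np.float64(0.004467420204895983)) [0.57455175 0.20576048 0.093     ] [0.57880873 0.21009592 0.093     ]
disc [0.57533526 0.20505776 0.006     ] [0.57898727 0.20930021 0.006     ]
rest corners [[0.517, -0.218], [0.423, -0.204], [0.414, -0.262], [0.51, -0.279]] [ 0.4658425  -0.24082817  0.008     ]
rest yaw -9.302683094405735
```

```bash
cat >> h.py <<'E'
def go(P,Rt):
    s=get_state();R0=Ro.from_rotvec(s['tool_rot'])
    print('shift',R0.inv().apply(np.array(P)-s['position']).round(4),'turn',np.degrees((R0.inv()*Rt).as_rotvec()).round(2))
def Rt(head,tilt):
    """jaw axis perpendicular to heading; tool z tilted `tilt` deg forward of down toward heading (deg)"""
    h=np.radians(head);t=np.radians(tilt)
    f=np.array([np.cos(h),np.sin(h),0]);z=np.array([0,0,-1.])*np.cos(t)+f*np.sin(t)
    x=f*np.cos(t)+np.array([0,0,1.])*np.sin(t);y=np.cross(z,x)
    return Ro.from_matrix(np.c_[x,y,z])
E
python3 - <<'E'
from h import *
print(get_state()['joint_positions'])
go([.499,-.246,.27],Rt(-10,0))
E
```

```text
[ 1.20907588  0.32177773 -0.07010151  1.45156872  0.02261279  1.37078553
 -0.05691747]
shift [ 0.3739 -0.2376 -0.0481] turn [-1.000e-01  3.000e-02  3.153e+01]
```

>>> play_rows(series=[100,0.02,-0.012,-0.03,0,0,3,100,0.05,-0.03,-0.048,0,0,6,100,0.085,-0.054,-0.048,0,0,9,100,0.12,-0.076,-0.048,0,0,12,100,0.155,-0.099,-0.048,0,0,15,100,0.19,-0.121,-0.048,0,0,18,100,0.225,-0.143,-0.048,0,0,21,100,0.26,-0.165,-0.048,0,0,25,100,0.28,-0.178,-0.048,0,0,28,100,0.29,-0.184,-0.048,0,0,31])

```text
time: 0.93
position: [0.4436, -0.3219, 0.2704]
tool_rot: [-3.13, 0.252, -0.001]
ft_force: [-0.3, -0.6, -0.3]
grip_width: 1.002
```

```bash
python3 - <<'E'
from h import *
s=get_state();print(s['time'],s['position'],s['joint_positions'],s['ft_force'])
go([.499,-.246,.23],Rt(-10,0))
E
```

```text
0.9333 [ 0.44364909 -0.32194816  0.27042437] [ 0.82672011  0.09692845 -0.26441403  1.62538267  0.02373706  1.42294751
 -1.1714283 ] [-0.28742492 -0.59482655 -0.30901062]
shift [ 0.0425 -0.0838  0.0406] turn [-0.1  -0.03  0.8 ]
```

>>> play_rows(series=[100,0.014,-0.028,0.0,0,0,0.8,100,0.028,-0.056,0.01,0,0,0.8,100,0.0425,-0.084,0.025,0,0,0.8,100,0.0425,-0.084,0.04,0,0,0.8,100,0.0425,-0.084,0.04,0,0,0.8])

```text
time: 1.35
position: [0.4958, -0.248, 0.2271]
tool_rot: [-3.127, 0.273, 0.009]
ft_force: [-1.5, -1.0, -0.8]
grip_width: 1.0
```

```bash
python3 - <<'E'
from h import *
import pickle
d={n:get_image(n) for n in('side','top')};pickle.dump(d,open('im1.pkl','wb'))
s=get_state();print(s['position'],s['ft_force'])
cv2.imwrite('pics/s1.png',cv2.resize(d['side']['frame'][170:350,220:400,::-1],None,fx=3.3,fy=3.3,interpolation=cv2.INTER_CUBIC))
cv2.imwrite('pics/t1.png',cv2.resize(d['top']['frame'][120:280,340:540,::-1],None,fx=3.5,fy=3.5,interpolation=cv2.INTER_CUBIC))
go([.499,-.246,.135],Rt(-10,0))
E
```

```text
[ 0.49559019 -0.25188673  0.23000291] [ 0.85567627 -1.06054847  0.46118623]
shift [ 0.0025 -0.0064  0.095 ] turn [ 0.02  0.11 -0.31]
```

View pics/s1.png

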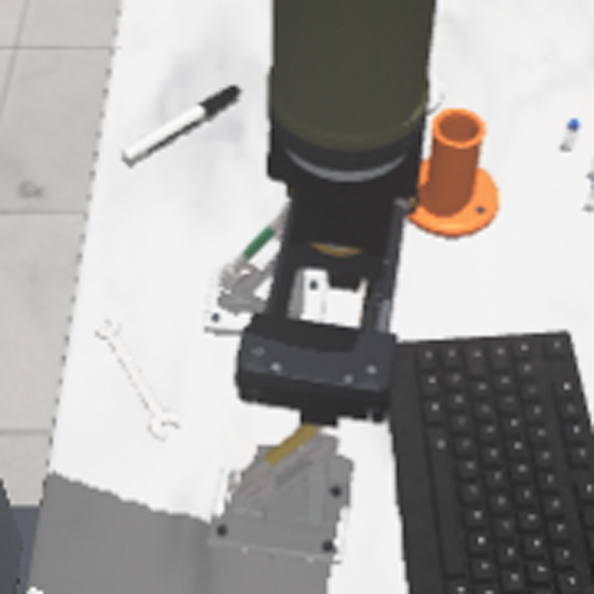

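View pics/t1.png

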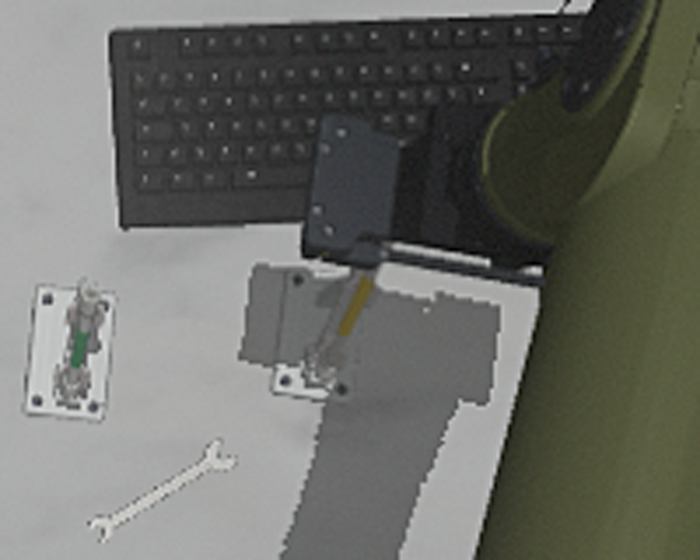

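The open gripper straddles the long column's upper end: side crop (320,420), top crop (370,270). I let it settle and re-read the pose.

>>> play_rows(series=[100,0,0,0,0,0,0,100,0,0,0,0,0,0,100,0,0,0,0,0,0])

```text
time: 1.7
position: [0.4964, -0.2525, 0.2315]
tool_rot: [3.128, -0.284, 0.002]
ft_force: [-0.2, -0.4, -0.6]
grip_width: 1.0
```

```bash
python3 - <<'E'
from h import *
s=get_state();print(s['position'],s['ft_force'])
go([.499,-.246,.135],Rt(-10,0))
E
```

```text
[ 0.4963834  -0.25247899  0.23151482] [-0.17805476 -0.43764155 -0.595595  ]
shift [ 0.0013 -0.0069  0.0965] turn [ 0.05 -0.08 -0.39]
```

>>> play_rows(series=[100,0.001,-0.004,0.005,0,0,0,100,0.001,-0.007,0.02,0,0,0,100,0.001,-0.007,0.035,0,0,0,100,0.001,-0.007,0.05,0,0,0,100,0.001,-0.007,0.065,0,0,0,100,0.001,-0.007,0.08,0,0,0,100,0.001,-0.007,0.09,0,0,0,100,0.001,-0.007,0.096,0,0,0,100,0.001,-0.007,0.096,0,0,0,100,0.001,-0.007,0.096,0,0,0])

```text
time: 2.53
position: [0.4989, -0.2446, 0.1348]
tool_rot: [3.129, -0.281, 0.0]
ft_force: [-0.2, -0.1, 0.6]
grip_width: 1.002
```

```bash
python3 - <<'E'
from h import *
import pickle
d={n:get_image(n) for n in('side','top')};pickle.dump(d,open('im2.pkl','wb'))
s=get_state();print(s['position'],s['ft_force'])
cv2.imwrite('pics/s2.png',cv2.resize(d['side']['frame'][220:350,250:380,::-1],None,fx=4.5,fy=4.5,interpolation=cv2.INTER_CUBIC))
cv2.imwrite('pics/t2.png',cv2.resize(d['top']['frame'][130:250,390:540,::-1],None,fx=4.5,fy=4.5,interpolation=cv2.INTER_CUBIC))
E
```

```text
[ 0.49939751 -0.24477598  0.13553491] [ 0.5275023  -0.27322513 -0.90589269]
```

View pics/s2.png

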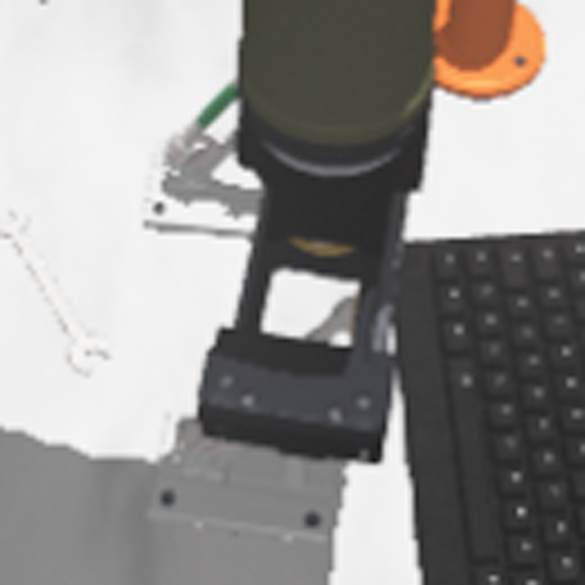

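View pics/t2.png

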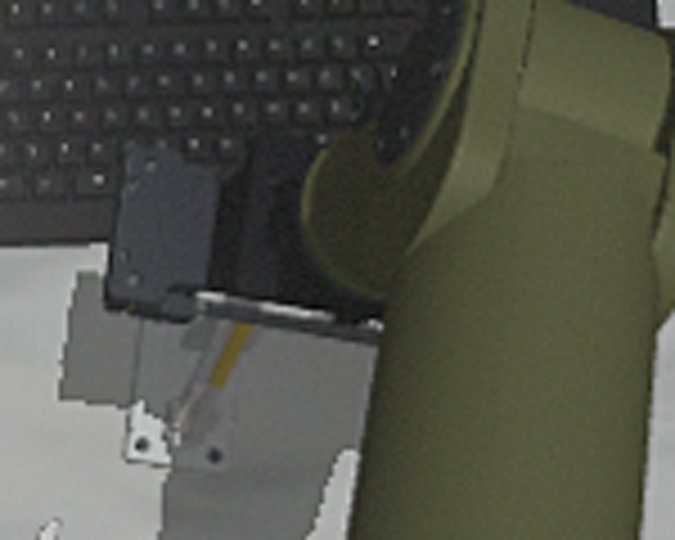

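The column passes up between the two jaws (side crop (340,310)), with no contact force. Now I close.

>>> play_rows(series=[0,0,0,0,0,0,0,0,0,0,0,0,0,0,0,0,0,0,0,0,0,0,0,0,0,0,0,0,0,0,0,0,0,0,0,0,0,0,0,0,0,0,0,0,0,0,0,0,0,0,0,0,0,0,0,0,0,0,0,0,0,0,0,0,0,0,0,0,0,0], force=35)

```text
time: 3.47
position: [0.4987, -0.2445, 0.1345]
tool_rot: [3.129, -0.281, -0.0]
ft_force: [-0.4, -0.8, -0.0]
grip_width: 0.326
```

```bash
python3 - <<'E'
from h import *
s=get_state();print(s['position'],s['ft_force'],s['grip_width']*87)
u=np.array([.4924,-.0868,.866]);p=np.array(s['position'])
R0=Ro.from_rotvec(s['tool_rot']);print('axis shift tool /80mm',R0.inv().apply(u*.08))
E
```

```text
[ 0.49870952 -0.24451382  0.1345174 ] [-0.39443058 -0.77615195 -0.02555589] 28.38661186939535
axis shift tool /80mm [ 0.03999501 -0.00018193 -0.06928227]
```

Still closing, so I hold a few more rows.

>>> play_rows(series=[0,0,0,0,0,0,0,0,0,0,0,0,0,0,0,0,0,0,0,0,0,0,0,0,0,0,0,0,0,0,0,0,0,0,0,0,0,0,0,0,0,0])

```text
time: 3.97
position: [0.4986, -0.2448, 0.1346]
tool_rot: [3.128, -0.281, -0.0]
ft_force: [-0.3, -1.5, -0.0]
grip_width: 0.146
```

Opening is 12.7 mm, so the tube is held. I slide it out along its axis.

>>> play_rows(series=[0,0.003,0,-0.005,0,0,0,0,0.009,0,-0.0156,0,0,0,0,0.016,0,-0.0277,0,0,0,0,0.024,0,-0.0416,0,0,0,0,0.032,0,-0.0554,0,0,0,0,0.04,0,-0.0693,0,0,0,0,0.048,0,-0.083,0,0,0,0,0.055,0,-0.095,0,0,0,0,0.058,0,-0.1,0,0,0,0,0.058,0,-0.1,0,0,0])

```text
time: 4.8
position: [0.5572, -0.2546, 0.2358]
tool_rot: [3.129, -0.28, 0.004]
ft_force: [0.4, 0.4, -1.4]
grip_width: 0.139
```

```bash
python3 - <<'E'
from h import *
import pickle
d={n:get_image(n) for n in('side','top')};pickle.dump(d,open('im3.pkl','wb'))
s=get_state();print(s['position'],s['ft_force'],s['grip_width'],s['joint_positions'])
cv2.imwrite('pics/s3.png',cv2.resize(d['side']['frame'][190:350,230:400,::-1],None,fx=3.6,fy=3.6,interpolation=cv2.INTER_CUBIC))
E
```

```text
[ 0.55543781 -0.25444914  0.23388348] [-0.47861234  0.39120631 -1.73201446] 0.1423612015201264 [ 0.67375619  0.25306879 -0.34562232  1.5268464   0.08625322  1.37800304
 -1.42816424]
```

View pics/s3.png

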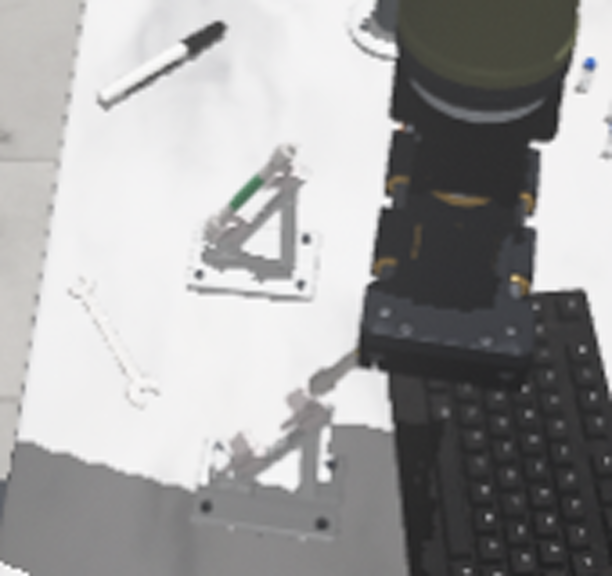

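The long column is out of its rest and held, its foot visible at side crop (325,385). The green short column is untouched. Now I raise it and bring it upright.

```bash
python3 - <<'E'
from h import *
R=Rt(-8,30); z=R.apply([0,0,1.])
go(np.array([.56,-.20,.34])+.019*z,R)
E
```

```text
shift [ 0.0042 -0.0548 -0.0896] turn [ 0.56 30.06 -2.21]
```

>>> play_rows(series=[0,0.003,0,-0.015,0,0,0,0,0.004,-0.005,-0.035,0,3,0,0,0.004,-0.015,-0.055,0,7,0,0,0.004,-0.025,-0.075,0,11,0,0,0.004,-0.035,-0.09,0,15.5,-1,0,0.004,-0.045,-0.09,0,20,-1,0,0.004,-0.05,-0.09,0.5,24,-2,0,0.004,-0.055,-0.09,0.5,28,-2,0,0.004,-0.055,-0.09,0.5,30,-2,0,0.004,-0.055,-0.09,0.5,30,-2])

```text
time: 5.73
position: [0.5667, -0.2009, 0.3221]
tool_rot: [2.992, -0.217, 0.797]
ft_force: [1.4, 0.9, -0.9]
grip_width: 0.145
```

```bash
python3 - <<'E'
from h import *
s=get_state();print(s['position'],s['ft_force'],s['grip_width'],s['joint_positions'])
R=Rt(20,30); z=R.apply([0,0,1.])
go(np.array([.577,.2075,.34])+.019*z,R)
E
```

```text
[ 0.5666643  -0.20094072  0.32210503] [ 1.43904865  0.93727746 -0.92601137] 0.14504072707616775 [ 0.73697733 -0.18304233 -0.32428648  1.87782765 -0.22916627  0.94090723
 -1.22419513]
shift [-0.0341 -0.4102 -0.0216] turn [ 14.15   0.18 -24.5 ]
```

```bash
python3 - <<'E'
from h import *
for P,h in(([.58,0,.32],6),([.577,.19,.31],20)):
    R=Rt(h,30); z=R.apply([0,0,1.])
    go(np.array(P)+.019*z,R)
E
```

```text
shift [-0.0149 -0.2031  0.0127] turn [  7.17   0.17 -12.37]
shift [-0.0469 -0.3929  0.0057] turn [ 14.15   0.18 -24.5 ]
```

>>> play_rows(series=[0,-0.001,-0.012,0.001,0.4,0,-0.7,0,-0.003,-0.035,0.003,1.2,0,-2.1,0,-0.005,-0.062,0.004,2.2,0,-3.8,0,-0.007,-0.09,0.006,3.2,0,-5.5,0,-0.009,-0.118,0.008,4.2,0,-7.2,0,-0.011,-0.146,0.01,5.2,0,-8.9,0,-0.013,-0.172,0.011,6.1,0,-10.5,0,-0.015,-0.192,0.013,6.8,0,-11.7,0,-0.015,-0.203,0.013,7.2,0,-12.4,0,-0.015,-0.203,0.013,7.2,0,-12.4])

```text
time: 6.57
position: [0.5923, 0.0048, 0.3055]
tool_rot: [-3.002, -0.17, -0.803]
ft_force: [0.0, -0.1, -0.8]
grip_width: 0.145
```

```bash
python3 - <<'E'
from h import *
s=get_state();print(s['position'],s['ft_force'],s['grip_width'],s['joint_positions'])
P,h=[.577,.2075,.31],20
R=Rt(h,30); z=R.apply([0,0,1.])
go(np.array(P)+.019*z,R)
E
```

```text
[0.59234229 0.00480867 0.30545213] [ 0.01684292 -0.05987503 -0.8033869 ] 0.1446916114518891 [ 0.5896576  -0.22072396 -0.52064057  1.92489529 -0.24441684  0.90097067
 -1.30439336]
shift [ 0.0087 -0.2053  0.0188] turn [  6.74   0.03 -11.71]
```

>>> play_rows(series=[0,0.001,-0.012,0.003,0.4,0,-0.7,0,0.002,-0.035,0.006,1.2,0,-2.1,0,0.003,-0.062,0.008,2.1,0,-3.6,0,0.004,-0.09,0.011,3.0,0,-5.2,0,0.005,-0.118,0.014,4.0,0,-6.8,0,0.006,-0.146,0.017,5.0,0,-8.4,0,0.007,-0.172,0.02,5.8,0,-10,0,0.008,-0.193,0.02,6.4,0,-11.1,0,0.009,-0.205,0.02,6.7,0,-11.7,0,0.009,-0.205,0.02,6.7,0,-11.7])

```text
time: 7.4
position: [0.5873, 0.21, 0.2931]
tool_rot: [-2.907, -0.51, -0.779]
ft_force: [-0.1, 0.5, -0.6]
grip_width: 0.144
```

```bash
python3 - <<'E'
from h import *
import pickle
d={n:get_image(n) for n in('side','top')};pickle.dump(d,open('im4.pkl','wb'))
s=get_state();print(s['position'],s['ft_force'],s['grip_width'],s['joint_positions'])
cv2.imwrite('pics/s4.png',cv2.resize(d['side']['frame'][90:240,270:430,::-1],None,fx=4,fy=4,interpolation=cv2.INTER_CUBIC))
cv2.imwrite('pics/t4.png',cv2.resize(d['top']['frame'][80:240,160:360,::-1],None,fx=3.7,fy=3.7,interpolation=cv2.INTER_CUBIC))
R=Ro.from_rotvec(s['tool_rot']);g=np.array(s['position'])-.019*R.apply([0,0,1.]);print('grip',g,'xyz',R.as_matrix().round(3).tolist())
E
```

```text
[0.58814346 0.20555629 0.29270083] [ 0.32139114 -0.46504899 -1.4507788 ] 0.14280124102163683 [ 0.47000876 -0.15977872 -0.76997906  1.8841687  -0.15838517  0.85227054
 -1.47961411]
grip [0.57919364 0.20239564 0.30916021] xyz [[0.816, 0.335, 0.471], [0.291, -0.942, 0.166], [0.5, 0.001, -0.866]]
```

View pics/s4.png

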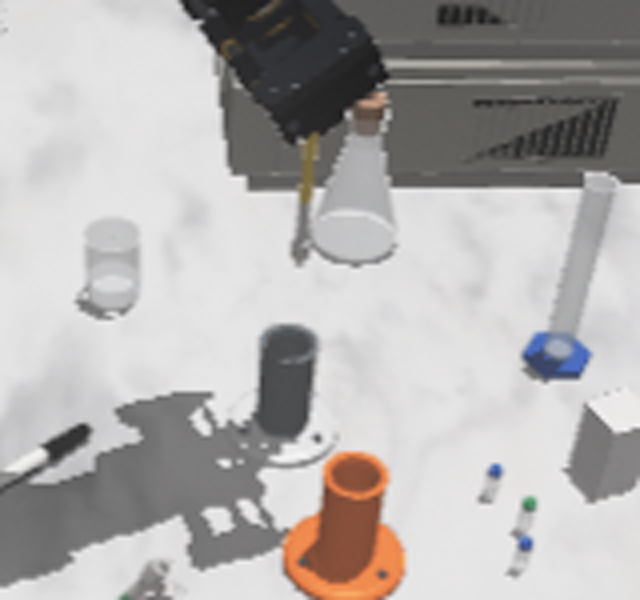

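View pics/t4.png

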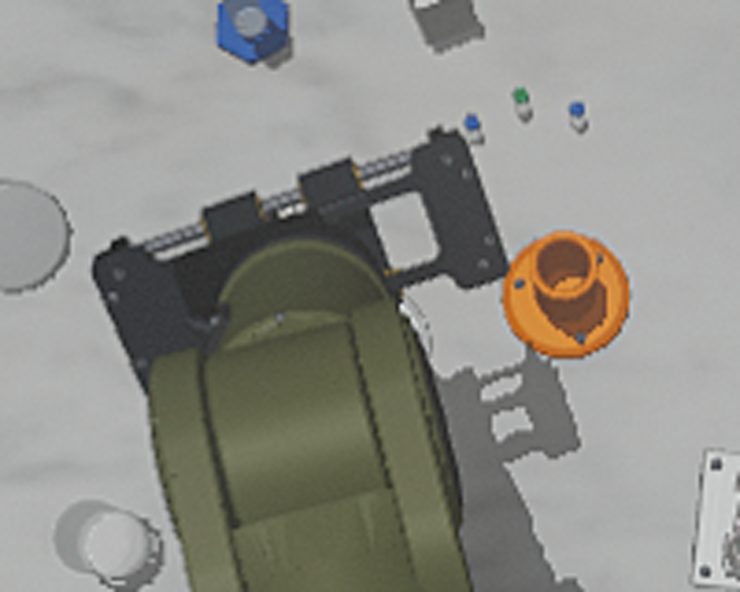

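The column hangs upright and held over the dark cup, foot near side pixel (344,154) and mouth near (342,176). The arm hides it in the top view. I compare where the foot should project with where it is seen.

```bash
python3 - <<'E'
from h import *
import pickle
d=pickle.load(open('im4.pkl','rb'));S=d['side']
g=np.array([.5792,.2024,.3092])
for k in (0,.053,.142): print(k,proj(S,g-[0,0,k]))
print('mouth',proj(S,[.577,.2075,.093]),proj(S,[.577,.2075,.167]))
h=cv2.cvtColor(S['frame'],cv2.COLOR_RGB2HSV)[110:160,330:360];ys,xs=np.nonzero(cv2.inRange(h,(18,90,60),(32,255,255)))
P=np.c_[xs+330,ys+110].astype(float);c=P.mean(0);print('band',c,np.linalg.svd(P-c)[2][0],P.min(0),P.max(0))
print('vert dir',np.diff(proj(S,[g-[0,0,.142],g-[0,0,.053]]),axis=0))
print('foot px->', onz(S,(270+299/4-.4,90+258/4-.4),.167))
cv2.imwrite('pics/s4b.png',cv2.resize(S['frame'][110:205,325:365,::-1],None,fx=6.2,fy=6.2,interpolation=cv2.INTER_CUBIC))
print(get_state()['position'])
E
```

```text
0 [[348.98857598 114.53825055]]
0.053 [[347.41314521 131.28483847]]
0.142 [[344.99875256 156.88760107]]
mouth [[342.35751363 175.03821295]] [[344.12598954 155.87009371]]
band [346.675 131.25 ] [ 0.11574934 -0.99327846] [345. 123.] [349. 140.]
vert dir [[  2.41439265 -25.6027626 ]]
foot px-> [0.57825134 0.21606741 0.167     ]
[0.58814346 0.20555629 0.29270083]
```

View pics/s4b.png

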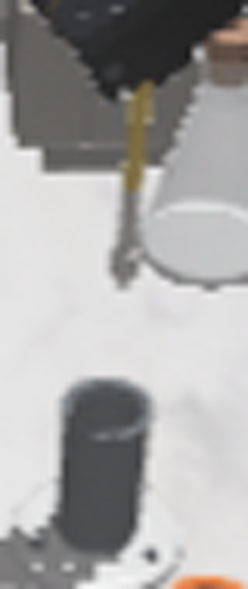

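```bash
python3 - <<'E'
from h import *
s=get_state();print(s['position'])
R=Rt(20,30); z=R.apply([0,0,1.])
go(np.array([.577,.206,.250])+.019*z,R)
E
```

```text
[0.58814346 0.20555629 0.29270083]
shift [-0.0303 -0.0043  0.0508] turn [ 0.27  0.03 -0.34]
```

>>> play_rows(series=[0,-0.004,-0.001,0.006,0,0,0,0,-0.01,-0.003,0.016,0,0,0,0,-0.016,-0.004,0.027,0,0,0,0,-0.022,-0.004,0.038,0,0,0,0,-0.028,-0.004,0.047,0,0,0,0,-0.03,-0.004,0.051,0,0,0,0,-0.03,-0.004,0.051,0,0,0,0,-0.03,-0.004,0.051,0,0,0,0,-0.03,-0.004,0.051,0,0,0])

```text
time: 8.25
position: [0.5868, 0.2097, 0.2344]
tool_rot: [-2.91, -0.502, -0.782]
ft_force: [-0.0, -0.6, -1.2]
grip_width: 0.146
```

```bash
python3 - <<'E'
from h import *
S=get_image('side')
s=get_state();print(s['position'],s['ft_force'],s['joint_positions'])
R=Ro.from_rotvec(s['tool_rot']);g=np.array(s['position'])-.019*R.apply([0,0,1.]);print('grip',g)
print(proj(S,g-[0,0,.142]),proj(S,[.577,.206,.093]))
cv2.imwrite('pics/s5.png',cv2.resize(S['frame'][120:210,310:380,::-1],None,fx=6.5,fy=6.5,interpolation=cv2.INTER_CUBIC))
R=Rt(20,30); z=R.apply([0,0,1.])
go(np.array([.577,.206,.166])+.019*z,R)
E
```

```text
[0.58687349 0.20978363 0.23465474] [ 0.33779065  0.97298287 -1.63514576] [ 0.46971649 -0.11501125 -0.80965954  1.97143987 -0.11088363  0.72611232
 -1.52454932]
grip [0.57789425 0.20660954 0.2510955 ]
[[343.04075731 171.20642893]] [[342.38909573 175.35508265]]
shift [-0.0436  0.0001  0.0731] turn [ 0.27 -0.08 -0.33]
```

View pics/s5.png

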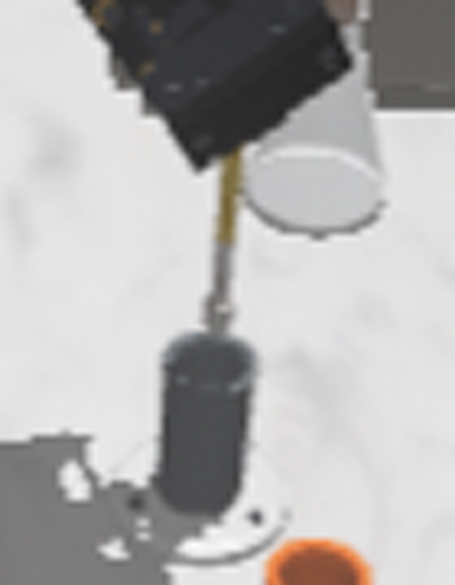

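The foot is just above the dark cup's mouth, seen near (343.2,171) against a mouth centre of (341.8,175.3). That is about 2 mm too far in +x. I correct it and lower.

>>> play_rows(series=[0,-0.004,0.0,0.002,0,0,0,0,-0.009,-0.0005,0.011,0,0,0,0,-0.015,-0.0005,0.021,0,0,0,0,-0.021,-0.0005,0.031,0,0,0,0,-0.027,-0.0005,0.0415,0,0,0,0,-0.03,-0.0005,0.0467,0,0,0,0,-0.03,-0.0005,0.0467,0,0,0,0,-0.03,-0.0005,0.0467,0,0,0])

```text
time: 8.97
position: [0.5835, 0.2093, 0.1779]
tool_rot: [-2.91, -0.503, -0.779]
ft_force: [0.1, 0.1, -1.5]
grip_width: 0.143
```

```bash
python3 - <<'E'
from h import *
S=get_image('side')
s=get_state();print(s['position'],s['ft_force'],s['joint_positions'])
R=Ro.from_rotvec(s['tool_rot']);g=np.array(s['position'])-.019*R.apply([0,0,1.]);print('grip',g)
cv2.imwrite('pics/s6.png',cv2.resize(S['frame'][120:210,310:380,::-1],None,fx=6.5,fy=6.5,interpolation=cv2.INTER_CUBIC))
R=Rt(20,30); z=R.apply([0,0,1.])
go(np.array([.5758,.206,.165])+.019*z,R)
E
```

```text
[0.58396352 0.20943878 0.17866005] [-0.1687359  -0.24980337 -1.05741103] [ 0.47175583 -0.05298    -0.84471686  2.04782353 -0.03251327  0.60514971
 -1.5896699 ]
grip [0.57499945 0.20626086 0.19510834]
shift [-0.0145  0.0004  0.0264] turn [ 0.24 -0.04 -0.33]
```

View pics/s6.png

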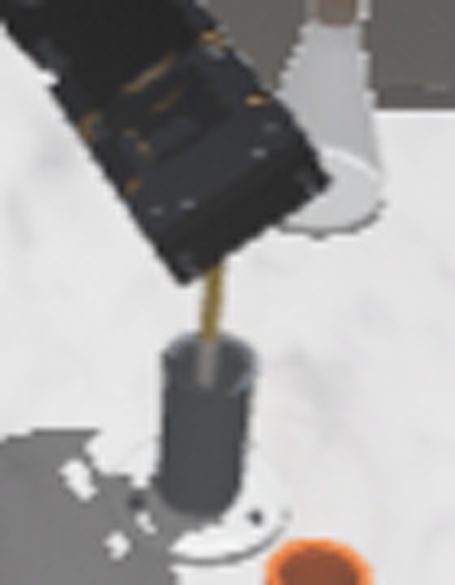

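The column is inside the dark cup, entering near the middle of the mouth, with no contact force. I lower it the rest of the way slowly.

>>> play_rows(series=[0,-0.002,0,0.0035,0,0,0,0,-0.005,0,0.0085,0,0,0,0,-0.008,0,0.014,0,0,0,0,-0.011,0,0.019,0,0,0,0,-0.0135,0,0.0235,0,0,0,0,-0.0145,0,0.0262,0,0,0,0,-0.0145,0,0.0262,0,0,0,0,-0.0145,0,0.0262,0,0,0])

```text
time: 9.68
position: [0.5841, 0.2095, 0.148]
tool_rot: [-2.91, -0.503, -0.779]
ft_force: [-0.2, -0.1, -1.6]
grip_width: 0.146
```

```bash
python3 - <<'E'
from h import *
S=get_image('side')
s=get_state();print(s['position'],s['ft_force'],s['joint_positions'])
R=Ro.from_rotvec(s['tool_rot']);g=np.array(s['position'])-.019*R.apply([0,0,1.]);print('grip',g)
E
```

```text
[0.58433306 0.20950154 0.14839071] [ 0.23892215 -0.45233229 -1.75631327] [ 4.67212871e-01 -1.81376614e-03 -8.60664750e-01  2.08015868e+00
  4.89151232e-02  5.40010022e-01 -1.65766496e+00]
grip [0.57537698 0.20632558 0.16484374]
```

>>> play_rows(series=[0,-0.001,0,0.0017,0,0,0,0,-0.0015,0,0.0026,0,0,0,0,-0.0015,0,0.0026,0,0,0,0,-0.0015,0,0.0026,0,0,0])

```text
time: 10.07
position: [0.5842, 0.2094, 0.1453]
tool_rot: [-2.91, -0.503, -0.78]
ft_force: [-0.9, 0.9, -1.8]
grip_width: 0.144
```

>>> play_rows(series=[0,-0.0005,0,0.0009,0,0,0,0,-0.001,0,0.0017,0,0,0,0,-0.001,0,0.0017,0,0,0,0,-0.001,0,0.0017,0,0,0])

```text
time: 10.4
position: [0.5841, 0.2093, 0.1432]
tool_rot: [-2.91, -0.503, -0.779]
ft_force: [-0.3, -0.0, -0.2]
grip_width: 0.143
```

The force now reads near zero and the foot is at about 18 mm, so it is seated on the floor. I release.

>>> play_rows(series=[30,0,0,0,0,0,0,30,0,0,0,0,0,0,30,0,0,0,0,0,0,60,0,0,0,0,0,0,100,0,0,0,0,0,0,100,0,0,0,0,0,0,100,0,0,0,0,0,0,100,0,0,0,0,0,0,100,0,0,0,0,0,0,100,0,0,0,0,0,0])

```text
time: 11.23
position: [0.5841, 0.2094, 0.1433]
tool_rot: [-2.91, -0.503, -0.78]
ft_force: [0.5, 0.1, 0.1]
grip_width: 0.746
```

```bash
python3 - <<'E'
from h import *
S=get_image('side')
s=get_state();print(s['position'],s['ft_force'],s['grip_width'])
cv2.imwrite('pics/s7.png',cv2.resize(S['frame'][110:210,300:380,::-1],None,fx=6,fy=6,interpolation=cv2.INTER_CUBIC))
E
```

```text
[0.58415044 0.20936479 0.14330033] [-0.21455508  0.21279815  1.13825508] 0.7944473224547896
```

View pics/s7.png

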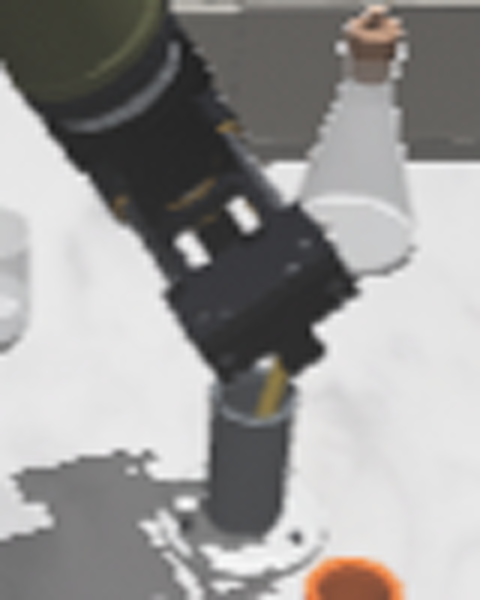

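Released: the column rests against the rim's right front (crop (272,385)), within the open jaws. I finish opening, then retreat straight back along the tool.

>>> play_rows(series=[100,0,0,0,0,0,0,100,0,0,0,0,0,0,100,0,0,0,0,0,0,100,0,0,-0.006,0,0,0,100,0,0,-0.016,0,0,0,100,0,0,-0.028,0,0,0,100,0,0,-0.042,0,0,0,100,0,0,-0.056,0,0,0,100,0,0,-0.07,0,0,0,100,0,0,-0.085,0,0,0])

```text
time: 12.12
position: [0.5436, 0.1951, 0.2174]
tool_rot: [-2.91, -0.503, -0.78]
ft_force: [0.5, -0.1, 0.0]
grip_width: 0.999
```

```bash
python3 - <<'E'
from h import *
S=get_image('side')
s=get_state();print(s['position'],s['ft_force'],s['grip_width'],s['joint_positions'])
cv2.imwrite('pics/s8.png',cv2.resize(S['frame'][100:210,290:380,::-1],None,fx=5.4,fy=5.4,interpolation=cv2.INTER_CUBIC))
E
```

```text
[0.54439212 0.19524664 0.22041002] [0.32866725 0.28723005 2.1672559 ] 1.001124796096736 [ 0.44344381 -0.23725692 -0.74415469  2.08245482 -0.25055144  0.71643665
 -1.41205073]
```

View pics/s8.png

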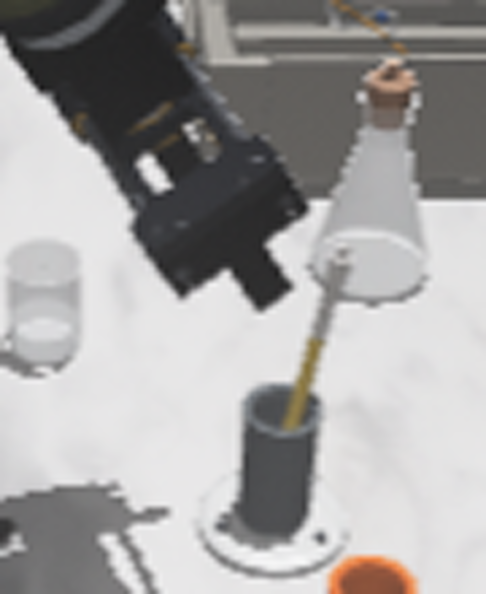

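The column stands in the cup leaning to +x, with the gripper clear. I hold still, then check both views and the lean.

>>> play_rows(series=[100,0,0,-0.005,0,-4,0,100,0,0,-0.01,0,-8,0,100,0,0,-0.015,0,-12,0,100,0,0,-0.015,0,-12,0,100,0,0,-0.015,0,-12,0,100,0,0,-0.015,0,-12,0,100,0,0,-0.015,0,-12,0])

```text
time: 12.75
position: [0.5361, 0.1924, 0.2286]
tool_rot: [-3.008, -0.52, -0.475]
ft_force: [-0.4, -0.4, -0.8]
grip_width: 1.003
```

```bash
python3 - <<'E'
from h import *
import pickle
S=get_image('side');T=get_image('top');pickle.dump((S,T),open('im9.pkl','wb'))
s=get_state();print(s['time'],s['position'],s['ft_force'],s['joint_positions'])
save(S,'s9.png');save(T,'t9.png')
d=pickle.load(open('im0.pkl','rb'))
for n,im,r in(('beaker side',S,(285,140,312,172)),('short side',S,(275,225,325,280)),('beaker top',T,(170,208,210,245)),('short top',T,(340,190,380,245))):
    a=d[n.split()[1]]['frame'];x0,y0,x1,y1=r
    print(n,np.abs(a[y0:y1,x0:x1].astype(int)-im['frame'][y0:y1,x0:x1]).mean())
f=np.array([.577,.207,.020])
t=onz(S,(290+342/5.4-.4,100+255/5.4-.4),.190);print('top end',t)
E
```

```text
12.85 [0.53625659 0.19232559 0.22911643] [-0.3479083  -0.06470839  0.70582452] [ 0.48677947 -0.0860297  -0.83567183  1.89824055 -0.06885967  0.98810613
 -1.55707094]
beaker side 6.7330246913580245
short side 13.900242424242425
beaker top 12.99436936936937
short top 11.716515151515152
top end [0.60207953 0.22113774 0.19      ]
```

View pics/s9.png

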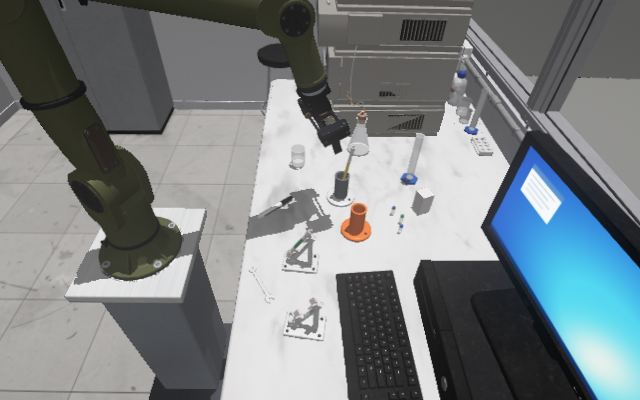

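View pics/t9.png

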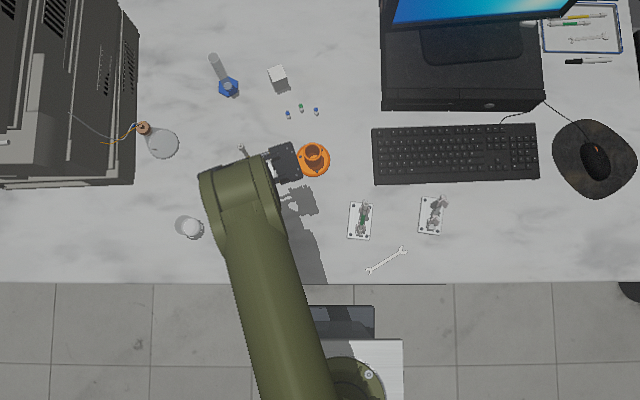

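The column stands in the dark cup, its top at side (353,147) and top view (243,148). The short column is in its rest at top view (360,218), and the beaker is still at (190,228). The image differences are not near zero, so I check shifts with template matching and triangulate the column's top before handing in.

```bash
python3 - <<'E'
from h import *
import pickle
S,T=pickle.load(open('im9.pkl','rb'));d=pickle.load(open('im0.pkl','rb'))
for n,im,r in(('beaker side',S,(285,140,312,172)),('short side',S,(278,228,322,276)),('beaker top',T,(175,212,206,242)),('short top',T,(344,196,376,243))):
    x0,y0,x1,y1=r;a=d[n.split()[1]]['frame'][y0:y1,x0:x1]
    m=cv2.matchTemplate(im['frame'][y0-6:y1+6,x0-6:x1+6],a,cv2.TM_CCOEFF_NORMED);_,v,_,l=cv2.minMaxLoc(m);print(n,'shift',l[0]-6,l[1]-6,round(v,3))
X,g=tri(S,(352.9,146.8),T,(242.5,148));print(X,g);f=np.array([.577,.207,.018]);w=X-f;print(np.linalg.norm(w),np.degrees(np.arccos(w[2]/np.linalg.norm(w))))
print(get_state()['ft_force'],close_job())
E
```

```text
beaker side shift 0 0 0.999
short side shift 0 0 0.893
beaker top shift 0 0 0.997
short top shift 0 0 0.999
[0.60032664 0.22257146 0.18844797] 0.003903126952099705
0.17274001262395697 9.344028397064092
the job is handed in; nothing more can be done
[-0.3479083  -0.06470839  0.70582452] None
```

The long column (yellow band) now stands in the dark grey storage cup, lower end down, and the job is handed in. I slid it out along its slope, turned it upright and lowered it until the wrist force showed it just touching the floor. Then I let go and backed the gripper clear. The last clock reading was about 13 s.

**Column:** its top is at about (0.600, 0.223, 0.188) m. That is 173 mm from the cup floor against the nominal 178 mm, and it leans about 9°, within the roughly 15° allowed.

**Short column and beaker:** neither moved a pixel in either view. The short column's side-view match was weaker (0.89, the others 0.997 or better), probably because the arm's shadow fell nearby.

**Checks that disagreed:**
- The two cameras put the cup about 4 mm apart, so I corrected the last approach by about 2 mm from the side view.
- Their sight lines to the column's top missed each other by 4 mm.
- Raw image differences around the beaker and the short column were not zero, but the shift check above showed no movement.

The wrist force stayed within about 2 N of zero in every reading I took.

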